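# Turn a rinsed tray over under the low drying shelf

### The job

The rinsed tool tray stands hollow side up, sticking out of the low slatted drying shelf. Tip it over inwards beneath the shelf, without drawing it out first, so that it ends upside down, flat on the bench and completely under the shelf, runners upward, to drip dry. Do not bang the shelf with the tray or the arm, and leave the cup, the jar and the bowl where they stand.

Things in the scene. Friction and masses are not known exactly. Their poses are not given: they have to be found in the camera images.
- shelf: Fixed low shelf of pale slats running along its y. Origin: on the bench under the middle of its front edge (facing the robot); x points inwards, away from the robot, y left, z up. Spans x 0 to 192 mm, 400 mm in y between corner legs (16 mm thick in y, 20 in x). Slats: underside 127 mm, top 141 mm above the bench. Open front and back. The grey mat under it is flush with the bench.
- tray: Loose pale green glazed tray on two black runners, 0.35 to 0.68 kg, 88 (x) by 150 (y) by 48 mm high. Origin: centre of footprint at the runners' underside; at the start z is up, x points inwards (within 0.1 rad of the shelf's x). Runners 32 mm high, 12 thick, 88 long along x, at y = +-62 mm: between them a gap 112 wide, 32 high, open to the front. Floor 32 to 38 mm up, rim 5 thick up to 48.
- tray_near_left (a point): Corner of the tray floor's underside, at the tray's x -44, y +75, z +32 mm; the near edge (x -44) faces the robot and sticks out at the start. Lifted along an arc, it makes the tray pivot about its far lower edge on the bench, without sliding (friction 0.5 to 0.7).
- tray_near_right (a point): Corner of the tray floor's underside, at the tray's x -44, y -75, z +32 mm.
- tray_far_left (a point): Corner of the tray floor's underside, at the tray's x +44, y +75, z +32 mm. The far edge starts 6 to 16 mm (centre) under the shelf. Lower edge to opposite rim is 100 mm: turned about its far lower edge the tray just clears the slats.
- tray_far_right (a point): Corner of the tray floor's underside, at the tray's x +44, y -75, z +32 mm. Its centre of mass is about 30 mm up. At a right angle it can stand on its 48 mm deep far side; pushed 25 degrees further it falls inwards by itself and lies rim down, origin 48 mm up.
- cup: White ceramic cup, 52 mm across, 70 mm high, loose on the bench under the shelf near one end (left or right, swapped at random with the jar). Origin: centre of its foot.
- jar: Green glass jar, 50 mm across, 75 mm high, loose on the bench under the shelf near the other end. Origin: centre of its foot.
- bowl: Terracotta bowl, 90 mm across, 45 mm high, loose on top of the shelf's slats. Origin: centre of its foot.

How it is judged (in metres and radians):
On the way:
1. the tray is tipped up on its far edge beneath the shelf (angle between tray's own z axis and vertical between 1 and 2.2 rad and x of tray in the frame of shelf above -0.05 m), for 0.05 s.
At the end, for the whole second after the job is handed in: The tray lies upside down (within about 5 degrees), its floor resting rim-down on the bench (origin below 53 mm), at rest, with all four corners within the shelf's outline front to back (3 mm allowance) (angle between tray's own z axis and vertical above 3.05 rad and height (world z) of tray below 0.053 m and linear speed of tray below 0.02 m/s and x of tray_near_left in the frame of shelf between -0.003 and 0.195 m and x of tray_near_right in the frame of shelf between -0.003 and 0.195 m and x of tray_far_left in the frame of shelf between -0.003 and 0.195 m and x of tray_far_right in the frame of shelf between -0.003 and 0.195 m); the robot touches nothing.
It fails at once if the tray's centre is drawn out more than 90 mm in front of the shelf (x of tray in the frame of shelf below -0.09 m).
It fails at once if the tray, the arm or the fingers strike or press the shelf with more than 15 N (contact force between any of tray, the arm, the fingers and shelf above 15 N).
It fails at once if the cup is shifted by more than 20 mm or tipped (distance of cup from where it was at the start of the episode above 0.02 m or angle between cup's own z axis and vertical above 0.3 rad).
It fails at once if the jar is shifted by more than 20 mm or tipped (distance of jar from where it was at the start of the episode above 0.02 m or angle between jar's own z axis and vertical above 0.3 rad).
It fails at once if the bowl is shifted by more than 20 mm or tipped (distance of bowl from where it was at the start of the episode above 0.02 m or angle between bowl's own z axis and vertical above 0.3 rad).
It also fails if it takes over 38 s, if anything falls off the work surface, if the arm or the gripper's body presses on something with over 40 N, if the wrist force passes 120 N, or if a joint passes its speed limit or range.

### The arm

A 6-joint arm with a two-finger parallel gripper is mounted at the origin on the work surface. World frame = base frame: x ahead of the robot, y to its left, z up, the work surface at z = 0. Lengths are in mm, angles in rad, forces in N, time in s.
With the tool pointing down it reaches from about 350 to 850 mm from the base axis. Payload 8.1 kg.
Tool frame: the origin (TCP) lies at the centre of the arm's flange, where the gripper is bolted on; the fingertips stand 186 mm ahead of it and the grasp point (between the pads) lies 167 mm ahead of it; z points along the fingers, y is the direction in which the jaws open and shut (so a half turn about z gives the same grasp; the last joint's range is limited). The gripper opens to 93 mm and grips with 3 to 60 N. Pads are 15 mm wide; open, the fingers measure 128 mm over their backs; the gripper's body (75 mm by 188 mm) begins 65 mm behind the grasp point.
Start: joints at [-1.351, 0.13, 1.488, -0, 1.523, -0.085], TCP at [180.082, -572.344, 404.735] pointing down, gripper open.
Joint ranges: [-2.96, 2.96], [-0.89, 2.26], [0.02, 2.5], [-1.34, 4.48], [0, 2.73], [-2.66, 2.66]. Speed limits (rad/s): [2.39, 2.39, 2.79, 3.14, 3.14, 3.14].

### API

Orientations are given as a rotation vector (axis times angle).
In Python, from workcell import bot gives the robot as it stands. The module is installed in compiled form; this text tells all that it offers.
- The arm moves only by the tool step_arm, never from a script. Its argument "series" is a list of rows, each a list of 3 entries, a list of its own where there are three numbers: the shift along the tool's x, y, z normalised to -1 to 1, where 1 is 250 mm, then the turn, a rotation vector about the tool's x, y, z normalised to -1 to 1, where 1 is pi rad, then the closure, from 0 (fully open) to 1 (shut). In form: [[[dx, dy, dz], [wx, wy, wz], gripper], ...]. A call has 1 to 12 rows; each row is the pose to reach, as a shift and turn from the pose commanded when the call began, along the tool's axes at that moment, turning the shorter way round; what a row does not reach only later rows make up. A row lasts 1/8 s, in which the tool goes at most 62.5 mm and 10.7 degrees, less where a joint would pass 70% of its speed; a pose out of reach is approached as far as the arm can. A call with a number of a shift or a turn outside -1 to 1 is refused whole. A call with a gripper value outside its range is refused whole. The fingers move at their own pace and stop on an object; "grip_force" is the grip in N (left out, the last holds). Time passes only in rows, so rows that repeat a pose let the fingers close. It gives the time, the measured TCP pose, the force and the opening at its end, in the units of the state.
- bot.sense(): the state, without advancing time (a new reading comes with each control period).
- bot.camera(name): name is "side" or "top"; returns a dict with "img" (480x640x3 uint8, red, green, blue), "K" (3x3 intrinsics, pixels), "D" ([k1, k2, p1, p2, k3] as OpenCV has them; the pictures are not rectified), "R" (3x3) and "t" (3): a world point X has camera coordinates R X + t. Camera axes: x right, y down, z forward; pixel columns grow to the right and rows downward; lengths in mm; the calibration is good to about 2 mm. A picture is of the moment at which its call begins. There is no depth.
- bot.sign_off(): hands the job in, once; it reports no verdict.
Trained networks look in a picture, given as the dict that the camera call returned (one of the last four; its "shot" number tells which), for a name from the list of things; names that differ only in an ending like _2 or _b are one class to them, and where a whole thing is asked for, a point or a joint stands for the part that bears it (a point fixed in the world has none). Each returns a list of dicts, best first, with "score" (0 to 1); they miss things now and then, are a little off and sometimes report something else, mostly with a low value. They report only what shows in the picture. A call takes as long as a camera call.
- bot.spot_in(picture, query): "rect" ([left, top, right, bottom] in pixels, round what is visible of it).
- bot.cut_out(picture, query): "mask" (480x640 bool, what is visible of it) and "rect" ([left, top, right, bottom] in pixels, round what is visible of it).
The state is a dict: "time_s": time; "joint_positions": joint angles; "joint_vel": joint speeds; "effort": joint torques, N m; "ee_pos": TCP position; "tool_rot": TCP orientation; "wrist_force": force on the tool from outside, world axes, zero at the start; "wrist_torque": the same for the moment, N m; "gripper_width": finger opening in mm.
Only numpy, scipy, OpenCV 4.12 (cv2) and the standard library are available. Lean on these libraries where they do the work, as an engineer would, in place of code of your own. Each camera call takes 0.05 s, during which the arm holds its last target.

## Working session

There is one attempt and no reset: what is moved stays moved. The work goes in short steps, Python scripts to look and compute and a tool call to move; the robot and the scene stay as the last step left them, time stands still between calls to the robot, and variables do not carry over. Pictures are saved under pics/ and viewed, and the job is handed in when it is done.

Besides the shell and the picture viewer there is one more tool, called after "Call:" as a command line: name --argument value ..., lists and objects as JSON in quotes. step_arm: Moves the arm, as the interface text tells. Scaled input: -1 to 1 covers 250 mm each way for a shift and pi rad each way for a turn. Its arguments: {"type":"object","properties":{"series":{"type":"array","items":{"type":"array"}},"grip_force":{"type":"number"}},"required":["series"]}

```bash
mkdir -p pics
python3 - <<'E'
from workcell import bot
import cv2,json,pickle
s=bot.sense();print(s)
for n in("side","top"):
    c=bot.camera(n);cv2.imwrite(f"pics/{n}0.png",c["img"][:,:,::-1])
    pickle.dump(c,open(f"{n}0.pkl","wb"))
    print(n,c["K"],c["D"],c["R"],c["t"])
    for q in("shelf","tray","cup","jar","bowl","tray_near_left","tray_near_right","tray_far_left","tray_far_right"):
        r=bot.spot_in(c,q);print(q,[(x["score"],x["rect"]) for x in r[:2]])
E
```

```text
{'time_s': 0.0, 'joint_positions': array([-1.35141291e+00,  1.31181727e-01,  1.48925607e+00,  3.84679016e-06,
        1.52298797e+00, -8.53780404e-02]), 'joint_vel': array([-5.54343968e-04, -1.02620491e-04,  9.40980463e-04, -2.10608979e-03,
        1.20124789e-04, -9.46114182e-05]), 'effort': array([-2.75764805e-04, -5.59845829e+01, -4.91757846e+01,  7.67926709e-02,
        3.55977821e-02, -1.77231482e-04]), 'ee_pos': array([ 180.02605566, -572.12537857,  403.68759236]), 'tool_rot': array([-3.10338144e+00, -4.76589744e-01,  1.86656071e-04]), 'wrist_force': array([-0.19050057, -0.69564688,  0.59470762]), 'wrist_torque': array([-0.02081054, -0.00708263, -0.03169117]), 'gripper_width': 93.0761629316796}
side [[445.71472688   0.         318.17765864]
 [  0.         445.71472688 230.83275834]
 [  0.           0.           1.        ]] [-0.06774118  0.          0.          0.          0.        ] [[-0.92567676 -0.37811814 -0.01221494]
 [-0.24512569  0.6240636  -0.74192858]
 [ 0.28815955 -0.68379185 -0.67036764]] [588.50007779 187.25859941 812.45644424]
shelf [(0.55, [225.6, 112.1, 380.9, 2
[... 449 characters left out ...]
 [  0.           0.           1.        ]] [-0.05399114  0.          0.          0.          0.        ] [[-0.02404267 -0.99908323 -0.03542092]
 [-0.99675556  0.02667892 -0.07593802]
 [ 0.0768134   0.03348025 -0.9964832 ]] [ 87.16453473 632.42348792 779.70566748]
shelf [(0.92, [305.9, 126.6, 591.4, 256.8])]
tray [(0.67, [375.3, 255.3, 459.7, 306.1])]
cup [(0.81, [505.0, 188.3, 542.5, 214.8])]
jar [(0.64, [331.0, 168.3, 358.2, 192.8])]
bowl [(0.77, [432.3, 137.1, 493.5, 192.0])]
tray_near_left []
tray_near_right [(0.61, [373.1, 255.1, 463.3, 302.9])]
tray_far_left [(0.91, [374.0, 255.1, 464.3, 303.2])]
tray_far_right [(0.88, [371.4, 255.8, 463.7, 305.5]), (0.59, [333.0, 166.6, 356.3, 193.1])]
```

Run:
```python
import pickle,cv2
t=pickle.load(open("top0.pkl","rb"))["img"][:,:,::-1]
s=pickle.load(open("side0.pkl","rb"))["img"][:,:,::-1]
cv2.imwrite("pics/tc.png",cv2.resize(t[110:330,290:610],None,fx=2.5,fy=2.5,interpolation=cv2.INTER_CUBIC))
cv2.imwrite("pics/sc.png",cv2.resize(s[100:290,210:410],None,fx=3.1,fy=3.1,interpolation=cv2.INTER_CUBIC))
```

```text
(no output)
```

View pics/tc.png

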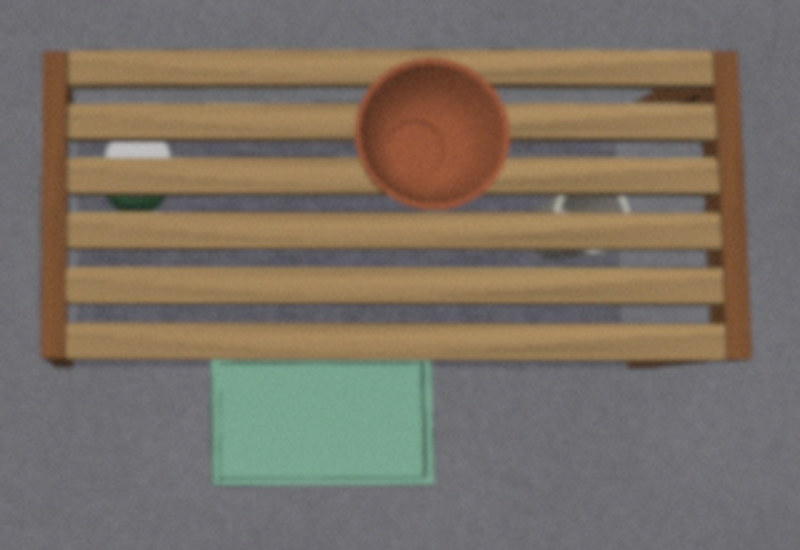

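View pics/sc.png

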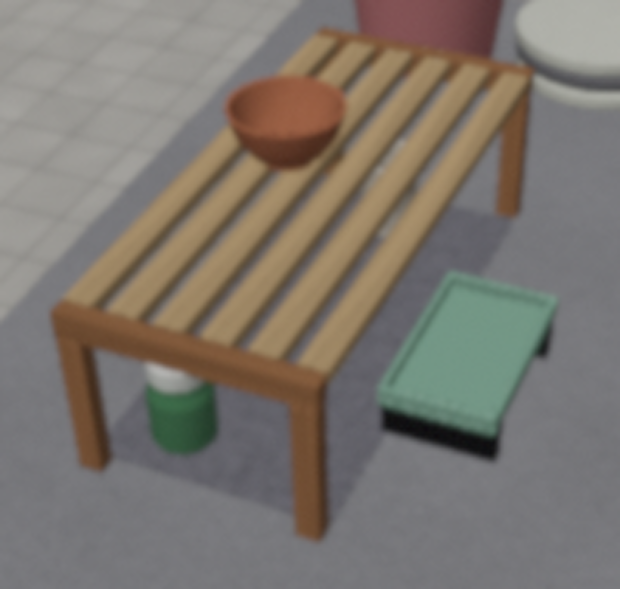

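View pics/side0.png

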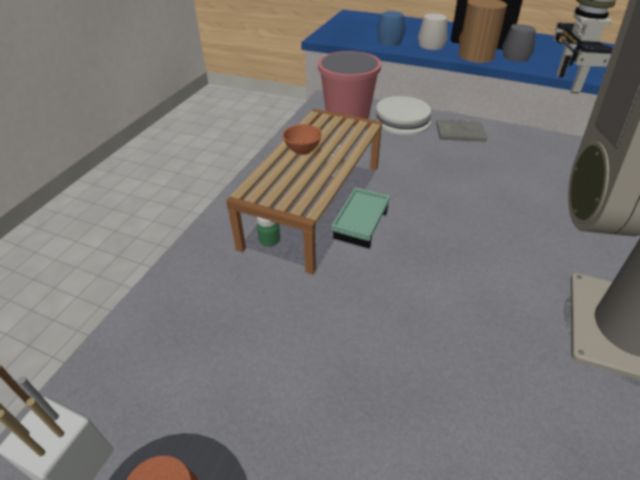

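The top view shows the shelf (corners near px (307,253), (590,253), (307,131), (585,131)). The tray's near rim corners are at about (375,304) and (464,304). The jar is on the left, the cup on the right, and the bowl on the rear slats. Next I compute positions.

```bash
cat > h.py <<'E'
import numpy as np,cv2,pickle
def ray(c,p):
    q=cv2.undistortPoints(np.array([[p]],float),c["K"],c["D"])[0,0]
    R=c["R"];o=-R.T@c["t"];d=R.T@np.array([q[0],q[1],1]);return o,d
def atz(c,p,z):
    o,d=ray(c,p);return o+d*(z-o[2])/d[2]
def tri(c1,p1,c2,p2):
    A=[];b=[]
    for c,p in((c1,p1),(c2,p2)):
        o,d=ray(c,p);d=d/np.linalg.norm(d);P=np.eye(3)-np.outer(d,d);A.append(P);b.append(P@o)
    return np.linalg.lstsq(np.vstack(A),np.hstack(b),rcond=None)[0]
def proj(c,X):
    return cv2.projectPoints(np.array(X,float).reshape(-1,3),cv2.Rodrigues(c["R"])[0],c["t"],c["K"],c["D"])[0][:,0]
E
python3 - <<'E'
from h import *
np.set_printoptions(precision=1,suppress=True)
T=pickle.load(open("top0.pkl","rb"));S=pickle.load(open("side0.pkl","rb"))
t=lambda x,y:(290+x/2.5-.3,110+y/2.5-.3)
s=lambda x,y:(210+x/3.1-.3,100+y/3.1-.3)
for n,p,z in(("FL",t(42,358),141),("FR",t(751,358),141),("BL",t(42,52),141),("BR",t(738,52),141),("tnl",t(213,485),48),("tnr",t(434,485),48),("tfl",t(213,360),48),("tfr",t(432,360),48)):
    print(n,atz(T,p,z))
for n,p,z in(("FL",s(328,380),141),("FR",s(530,73),141),("BL",s(55,308),141),("BR",s(320,32),141),("tnl",s(497,428),48),("tnr",s(556,298),48),("tfl",s(383,403),48),("tfr",s(452,272),48)):
    print("side",n,atz(S,p,z))
for a,b in((t(42,358),s(328,380)),(t(751,358),s(530,73)),(t(42,52),s(55,308)),(t(738,52),s(320,32)),(t(213,485),s(497,428)),(t(434,485),s(556,298))): print("tri",tri(T,a,S,b))
E
```

```text
FL [611.7  86.7 141. ]
FR [ 600.2 -341.7  141. ]
BL [801.6  82.6 141. ]
BR [ 789.6 -348.1  141. ]
tnl [527.6 -21.9  48. ]
tnr [ 523.8 -171.5   48. ]
tfl [612.5 -24.7  48. ]
tfr [ 608.6 -174.    48. ]
side FL [606.6  80.1 141. ]
side FR [ 599.2 -331.5  141. ]
side BL [798.9  78.9 141. ]
side BR [ 786.3 -336.3  141. ]
side tnl [522.6 -14.3  48. ]
side tnr [ 524.  -169.2   48. ]
side tfl [604.   -9.7  48. ]
side tfr [ 608.1 -171.7   48. ]
tri [608.2  85.2 145. ]
tri [ 601.5 -345.5  133.6]
tri [798.9  81.7 143.6]
tri [ 793.1 -353.3  131.6]
tri [526.  -23.   39.2]
tri [ 524.1 -171.9   46.1]
```

```bash
cat >> h.py <<'E'
from scipy.spatial.transform import Rotation as Ro
def Rt(phi,psi,flip=1):
    z=np.array([np.cos(phi)*np.cos(psi),np.cos(phi)*np.sin(psi),-np.sin(phi)])
    y=flip*np.array([-np.sin(psi),np.cos(psi),0]);return np.column_stack([np.cross(y,z),y,z])
def rel(p0,rv0,tip,phi,psi,flip=1,L=186):
    """normalised shift,turn from pose (p0,rv0) to fingertip at tip with pitch phi deg"""
    R1=Rt(np.radians(phi),psi,flip);R0=Ro.from_rotvec(rv0).as_matrix()
    p1=np.array(tip)-L*R1[:,2]
    return np.round(R0.T@(p1-p0)/250,3),np.round(Ro.from_matrix(R0.T@R1).as_rotvec()/np.pi,3),p1
def tipof(s): 
    R=Ro.from_rotvec(s["tool_rot"]).as_matrix();return s["ee_pos"]+186*R[:,2],R
E
python3 - <<'E'
from h import *
from workcell import bot
T=pickle.load(open("top0.pkl","rb"))
for n,p in(("jar",(344.5,181)),("cup",(523.5,202))): print(n,atz(T,p,60))
s=bot.sense()
for f in(1,-1): print(rel(s["ee_pos"],s["tool_rot"],(470,-97,200),35,-.025,f))
E
```

```text
jar [737.5888194   23.97492201  60.        ]
cup [ 692.97285657 -278.69807262   60.        ]
(array([ 1.1  , -1.663,  0.392]), array([-0.418, -0.069, -0.802]), array([317.6853305 , -93.19133976, 306.68521716]))
(array([ 1.1  , -1.663,  0.392]), array([-0.05 ,  0.303,  0.097]), array([317.6853305 , -93.19133976, 306.68521716]))
```

Call:
step_arm --series '[[[0.55,-0.83,0.2],[-0.025,0.15,0.05],0.45],[[0.55,-0.83,0.2],[-0.025,0.15,0.05],0.45],[[0.55,-0.83,0.2],[-0.025,0.15,0.05],0.45],[[0.55,-0.83,0.2],[-0.025,0.15,0.05],0.45],[[0.55,-0.83,0.2],[-0.025,0.15,0.05],0.45],[[0.55,-0.83,0.2],[-0.025,0.15,0.05],0.45],[[0.55,-0.83,0.2],[-0.025,0.15,0.05],0.45]]' --grip_force 30

```text
time_s: 1.88
ee_pos: [248.9, -334.5, 355.9]
tool_rot: [3.037, 0.22, 0.741]
wrist_force: [0.9, -0.3, 0.1]
gripper_width: 51.1
```

```bash
cat > st.py <<'E'
from h import *
from workcell import bot
import sys
np.set_printoptions(precision=2,suppress=True)
def show(*targets,flip=-1):
    s=bot.sense();t,R=tipof(s)
    print("t",s["time_s"],"ee",s["ee_pos"],"tip",t,"pitch",np.degrees(np.arcsin(-R[2,2])),"F",s["wrist_force"],"w",s["gripper_width"],"q",s["joint_positions"])
    for a in targets: print(a,rel(s["ee_pos"],s["tool_rot"],a[:3],a[3],-.025,flip))
    return s
E
python3 -c "
from st import *
show((470,-97,200,35))"
```

```text
t 1.875 ee [ 248.94 -334.45  355.9 ] tip [ 334.29 -329.73  190.7 ] pitch 62.64045551087771 F [ 0.94 -0.28  0.07] w 51.10905923825694 q [-1.26 -0.48  2.16  0.47  1.36  0.09]
(470, -97, 200, 35) (array([ 0.28, -0.93,  0.33]), array([-0.02,  0.15,  0.05]), array([317.69, -93.19, 306.69]))
```

Call:
step_arm --series '[[[0.35,-0.95,0.4],[-0.02,0.15,0.05],0.45],[[0.35,-0.95,0.4],[-0.02,0.15,0.05],0.45],[[0.35,-0.95,0.4],[-0.02,0.15,0.05],0.45],[[0.35,-0.95,0.4],[-0.02,0.15,0.05],0.45],[[0.35,-0.95,0.4],[-0.02,0.15,0.05],0.45],[[0.35,-0.95,0.4],[-0.02,0.15,0.05],0.45],[[0.35,-0.95,0.4],[-0.02,0.15,0.05],0.45],[[0.35,-0.95,0.4],[-0.02,0.15,0.05],0.45]]'

```text
time_s: 2.88
ee_pos: [402.1, -114.6, 335.2]
tool_rot: [-2.807, 0.03, -1.362]
wrist_force: [0.6, -0.1, -1.0]
gripper_width: 51.1
```

```bash
python3 -c "
from st import *
show((500,-97,100,35),(495,-97,14,35))"
```

```text
t 2.875 ee [ 402.06 -114.61  335.24] tip [ 548.18 -112.63  220.16] pitch 38.22081489965011 F [ 0.55 -0.08 -1.04] w 51.137191472858376 q [-0.62 -0.83  2.5   0.7   0.81  0.66]
(500, -97, 100, 35) (array([-0.54, -0.07,  0.15]), array([-0.01,  0.02, -0.  ]), array([347.69, -93.19, 206.69]))
(495, -97, 14, 35) (array([-0.82, -0.06,  0.34]), array([-0.01,  0.02, -0.  ]), array([342.69, -93.19, 120.69]))
```

```bash
cat > kin.py <<'E'
from h import *
from scipy.optimize import least_squares
def fk(q,p):
    a1,d1,a2,a3,d4,d6=p
    Rz=lambda a:Ro.from_euler('z',a); Ry=lambda a:Ro.from_euler('y',a)
    R=Rz(q[0]);x=R.apply([a1,0,d1]);R=R*Ry(q[1]);x=x+R.apply([0,0,a2]);R=R*Ry(q[2]);x=x+R.apply([a3,0,d4])
    R=R*Rz(q[3])*Ry(q[4]);x=x+R.apply([0,0,d6]);R=R*Rz(q[5]);return x,R
E
python3 - <<'E'
from kin import *
np.set_printoptions(precision=3,suppress=True)
D=[([-1.35141291e+00,1.31181727e-01,1.48925607e+00,0,1.52298797,-8.53780404e-02],[180.026,-572.125,403.69],[-3.10338144,-4.76589744e-01,1.86656071e-04])]
import json
from workcell import bot
s=bot.sense();D.append((s["joint_positions"],s["ee_pos"],s["tool_rot"]))
D.append(([-1.26,-.48,2.16,.47,1.36,.09],[248.94,-334.45,355.9],[3.037,.22,.741]))
# check orientation model
for q,p,rv in D:
    R=fk(q,[0]*6)[1]; print((R.inv()*Ro.from_rotvec(rv)).as_rotvec())
f=lambda p:np.concatenate([np.array(fk(q,p)[0])-np.array(x) for q,x,_ in D]+[0.02*(p-np.array([0,350,400,0,400,100]))])
r=least_squares(f,[0,350,400,0,400,100]);print(r.x,r.fun)
E
```

```text
[-0.     0.     1.571]
[-0.     0.     1.571]
[-0.004  0.     1.57 ]
[  12.592 -188.927  467.368 -445.014  507.923  292.178] [-48.89  -16.002  -2.18    2.686  -7.247   5.539  -8.563   9.201  -3.143
   0.252 -10.779   1.347  -8.9     2.158   3.844]
```

```bash
cat > kin.py <<'E'
from h import *
from scipy.optimize import least_squares
def fk(q,p):
    a1,d1,a2,a3,d4,d6,b1=p
    Rz=lambda a:Ro.from_euler('z',a); Ry=lambda a:Ro.from_euler('y',a)
    R=Rz(q[0]);x=R.apply([a1,b1,d1]);R=R*Ry(q[1]);x=x+R.apply([0,0,a2]);R=R*Ry(q[2]);x=x+R.apply([a3,0,d4])
    R=R*Rz(q[3])*Ry(q[4]);x=x+R.apply([0,0,d6]);R=R*Rz(q[5]+np.pi/2);return x,R
E
python3 - <<'E'
from kin import *
np.set_printoptions(precision=2,suppress=True)
D=[([-1.35141291e+00,1.31181727e-01,1.48925607e+00,0,1.52298797,-8.53780404e-02],[180.026,-572.125,403.69],[-3.10338144,-4.76589744e-01,1.86656071e-04])]
from workcell import bot
s=bot.sense();D.append((s["joint_positions"],s["ee_pos"],s["tool_rot"]))
D.append(([-1.26,-.48,2.16,.47,1.36,.09],[248.94,-334.45,355.9],[3.037,.22,.741]))
pickle.dump(D,open("D.pkl","wb"))
x0=np.array([0,200,400,0,400,120,50.])
for w in(.1,.02,.003):
  f=lambda p:np.concatenate([np.array(fk(q,p)[0])-np.array(x) for q,x,_ in D]+[w*(p-x0)])
  r=least_squares(f,x0);print(r.x,r.fun)
E
```

```text
[ 72.59 221.39 374.42 -23.87 475.28 190.03  51.2 ] [-0.11  0.48 -0.87 -1.9   0.59  0.15  1.09 -1.39  0.51  7.26  2.14 -2.56
 -2.39  7.53  7.    0.12]
[ 50.85 248.81 373.81  -0.47 498.63 191.9   50.63] [-0.59  0.02 -0.45 -0.96  0.29  0.51  1.17 -0.75 -0.08  1.02  0.98 -0.52
 -0.01  1.97  1.44  0.01]
[ 33.11 307.43 369.45  54.2  519.93 190.28  51.12] [-0.06 -0.11 -0.2  -0.71 -0.2   0.75  0.74 -0.15 -0.56  0.1   0.32 -0.09
  0.16  0.36  0.21  0.  ]
```

```bash
cat >> kin.py <<'E'
P=np.array([50.85,248.81,373.81,-.47,498.63,191.9,50.63])
lo=np.array([-2.96,-.89,.02,-1.34,0.,-2.66]);hi=np.array([2.96,2.26,2.5,4.48,2.73,2.66])
def ik(tip,phi,psi,flip=-1,q0=None):
    R1=Rt(np.radians(phi),np.radians(psi),flip);p1=np.array(tip)-186*R1[:,2]
    def f(q):
        x,R=fk(q,P);return np.r_[(x-p1),200*(Ro.from_matrix(R1).inv()*R).as_rotvec()]
    best=None
    for g in ([q0] if q0 is not None else [])+[[-1,-.3,2.2,a,1.2,b] for a in(.7,1.6,2.5) for b in(-1.5,0,1.5)]:
        r=least_squares(f,np.clip(g,lo+.001,hi-.001),bounds=(lo,hi))
        if best is None or r.cost<best.cost: best=r
        if best.cost<.5: break
    return best.x,np.sqrt(2*best.cost)
E
python3 - <<'E'
from kin import *
np.set_printoptions(precision=2,suppress=True)
for flip in(-1,1):
  for a in[((500,-90,120),30,33),((490,-90,14),30,33),((500,-90,14),30,33),((540,-90,14),30,33),((540,-90,14),30,40),((540,-90,14),25,33),((600,-90,80),20,30),((605,-90,75),18,28),((630,-90,60),10,20),((645,-90,60),10,20),((675,-90,60),10,20),((675,-90,60),10,25)]:
    q,e=ik(*a,flip=flip);print(flip,a,q,round(e,1))
E
```

```text
-1 ((500, -90, 120), 30, 33) [-1.02 -0.28  2.49  1.13  1.28 -0.58] 0.0
-1 ((490, -90, 14), 30, 33) [-1.04  0.07  2.5   1.22  1.17 -0.94] 4.8
-1 ((500, -90, 14), 30, 33) [-1.02  0.07  2.5   1.25  1.15 -0.93] 0.3
-1 ((540, -90, 14), 30, 33) [-0.93  0.13  2.43  1.32  1.1  -0.91] 0.0
-1 ((540, -90, 14), 30, 40) [-0.93  0.22  2.32  1.22  1.17 -0.91] 0.0
-1 ((540, -90, 14), 25, 33) [-0.97  0.23  2.42  1.38  1.18 -1.03] 0.0
-1 ((600, -90, 80), 20, 30) [-0.87  0.15  2.38  1.51  1.19 -0.92] 0.0
-1 ((605, -90, 75), 18, 28) [-0.86  0.19  2.4   1.58  1.19 -0.99] 0.0
-1 ((630, -90, 60), 10, 20) [-0.8   0.37  2.43  1.91  1.27 -1.25] 0.0
-1 ((645, -90, 60), 10, 20) [-0.77  0.39  2.4   1.94  1.26 -1.24] 0.0
-1 ((675, -90, 60), 10, 20) [-0.72  0.42  2.34  1.98  1.23 -1.22] 0.0
-1 ((675, -90, 60), 10, 25) [-0.75  0.46  2.27  1.86  1.26 -1.17] 0.0
1 ((500, -90, 120), 30, 33) [-1.02 -0.28  2.49  1.13  1.28  2.56] 0.0
1 ((490, -90, 14), 30, 33) [-1.04  0.07  2.5   1.22  1.17  2.21] 4.8
1 ((500, -90, 14), 30, 33) [-1.02  0.07  2.5   1.25  1.15  2.21] 0.3
1 ((540, -90, 14), 30, 33) [-0.93  0.13  2.43  1.32  1.1   2.23] 0.0
1 ((540, -90, 14), 30, 40) [-0.93  0.22  2.32  1.22  1.17  2.23] 0.0
1 ((540, -90, 14), 25, 33) [-0.97  0.23  2.42  1.38  1.18  2.11] 0.0
1 ((600, -90, 80), 20, 30) [-0.87  0.15  2.38  1.51  1.19  2.22] 0.0
1 ((605, -90, 75), 18, 28) [-0.86  0.19  2.4   1.58  1.19  2.16] 0.0
1 ((630, -90, 60), 10, 20) [-0.8   0.37  2.43  1.91  1.27  1.89] 0.0
1 ((645, -90, 60), 10, 20) [-0.77  0.39  2.4   1.94  1.26  1.9 ] 0.0
1 ((675, -90, 60), 10, 20) [-0.72  0.42  2.34  1.98  1.23  1.92] 0.0
1 ((675, -90, 60), 10, 25) [-0.75  0.46  2.27  1.86  1.26  1.97] 0.0
```

```bash
cat > st.py <<'E'
from h import *
from workcell import bot
np.set_printoptions(precision=2,suppress=True)
def show(*targets,flip=-1):
    s=bot.sense();t,R=tipof(s)
    print("t",s["time_s"],"tip",t,"pitch",np.degrees(np.arcsin(-R[2,2])),"psi",np.degrees(np.arctan2(R[1,2],R[0,2])),"F",s["wrist_force"],"w",s["gripper_width"],"q",s["joint_positions"])
    for a in targets: print(a,*[list(map(float,v)) for v in rel(s["ee_pos"],s["tool_rot"],a[:3],a[3],np.radians(a[4]),flip)[:2]])
    return s
E
python3 -c "
from st import *
show((500,-90,120,30,40))
from kin import *
for x in (480,490,540): print(ik((x,-90,14),30,40))"
```

```text
t 2.875 tip [ 548.18 -112.63  220.16] pitch 38.22081489965011 psi 0.7756784425875378 F [ 0.55 -0.08 -1.04] w 51.137191472858376 q [-0.62 -0.83  2.5   0.7   0.81  0.66]
(500, -90, 120, 30, 40) [-0.439, 0.33, 0.219] [0.182, 0.041, -0.133]
(array([-1.05,  0.13,  2.43,  1.13,  1.23, -0.96]), np.float64(1.2337315583534102e-13))
(array([-1.03,  0.15,  2.41,  1.14,  1.22, -0.95]), np.float64(1.7712414071149283e-13))
(array([-0.93,  0.22,  2.32,  1.22,  1.17, -0.91]), np.float64(1.435722283633977e-13))
```

Call:
step_arm --series '[[[-0.44,0.33,0.22],[0.182,0.041,-0.133],1],[[-0.44,0.33,0.22],[0.182,0.041,-0.133],1],[[-0.44,0.33,0.22],[0.182,0.041,-0.133],1],[[-0.44,0.33,0.22],[0.182,0.041,-0.133],1],[[-0.44,0.33,0.22],[0.182,0.041,-0.133],1],[[-0.44,0.33,0.22],[0.182,0.041,-0.133],1],[[-0.44,0.33,0.22],[0.182,0.041,-0.133],1],[[-0.44,0.33,0.22],[0.182,0.041,-0.133],1]]'

```text
time_s: 3.88
ee_pos: [376.6, -193.1, 212.9]
tool_rot: [-2.312, -0.841, -1.335]
wrist_force: [-0.3, -0.4, -0.7]
gripper_width: 0.5
```

```bash
python3 -c "
from st import *
show((485,-90,40,30,40),(485,-90,14,30,40))
c=bot.camera('side');pickle.dump(c,open('s1.pkl','wb'));cv2.imwrite('pics/s1.png',c['img'][:,:,::-1])
c=bot.camera('top');pickle.dump(c,open('t1.pkl','wb'));cv2.imwrite('pics/t1.png',c['img'][:,:,::-1])"
```

```text
t 3.875 tip [500.1  -89.66 119.96] pitch 29.995596567216925 psi 39.93672195909827 F [-0.29 -0.35 -0.65] w 0.4893847103255716 q [-1.01 -0.06  2.27  1.07  1.37 -0.62]
(485, -90, 40, 30, 40) [-0.3, -0.037, 0.119] [0.0, -0.0, 0.0]
(485, -90, 14, 30, 40) [-0.391, -0.037, 0.171] [0.0, -0.0, 0.0]
```

View pics/s1.png

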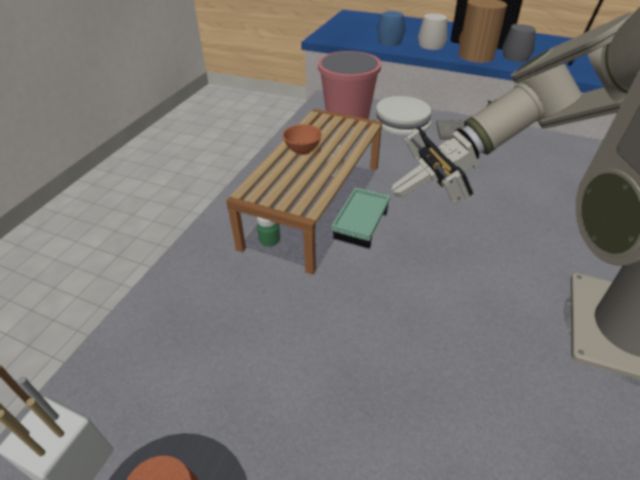

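View pics/t1.png

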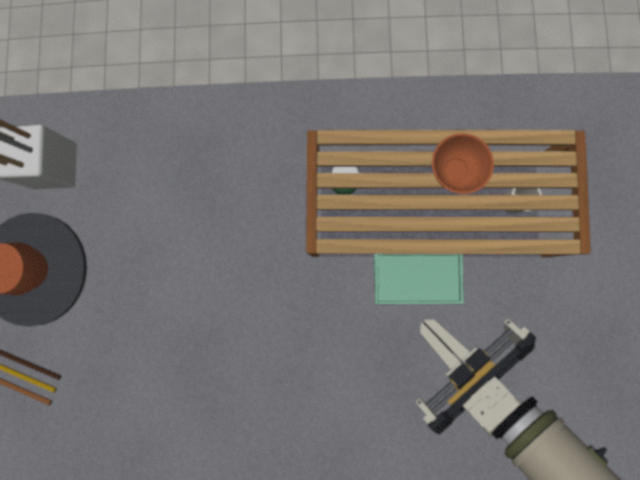

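Both views show the closed fingers in front of and above the tray: fingertip near (432,322) in top, (397,190) in side. The tray still sits at (375–464, 255–304), undisturbed. Now I descend.

Call:
step_arm --series '[[[-0.3,-0.037,0.119],[0,0,0],1],[[-0.3,-0.037,0.119],[0,0,0],1],[[-0.36,-0.037,0.153],[0,0,0],1],[[-0.39,-0.037,0.171],[0,0,0],1],[[-0.39,-0.037,0.171],[0,0,0],1]]'

```text
time_s: 4.6
ee_pos: [361.7, -193.2, 106.5]
tool_rot: [-2.309, -0.842, -1.334]
wrist_force: [-0.2, 0.2, -0.6]
gripper_width: 0.4
```

```bash
python3 -c "
from st import *
s=show((505,-90,14,30,40),(525,-90,14,30,40),(540,-90,14,30,40))
c=bot.camera('side');pickle.dump(c,open('s1.pkl','wb'));i=c['img'][150:270,330:490,::-1]
cv2.imwrite('pics/s2.png',cv2.resize(i,None,fx=5,fy=5,interpolation=cv2.INTER_CUBIC))
T=pickle.load(open('t1.pkl','rb'))
print(proj(T,[(500.1,-89.7,120)]),proj(c,[tipof(s)[0]]))"
```

```text
t 4.6 tip [484.92 -89.34  13.73] pitch 29.93326602145228 psi 40.11846297221259 F [-0.19  0.23 -0.65] w 0.4085175490100844 q [-1.04  0.24  2.24  1.11  1.26 -0.88]
(505, -90, 14, 30, 40) [0.032, 0.052, 0.051] [-0.001, -0.0, 0.0]
(525, -90, 14, 30, 40) [0.062, 0.104, 0.104] [-0.001, -0.0, 0.0]
(540, -90, 14, 30, 40) [0.085, 0.143, 0.144] [-0.001, -0.0, 0.0]
[[423.74 323.21]] [[394.92 231.92]]
```

View pics/s2.png

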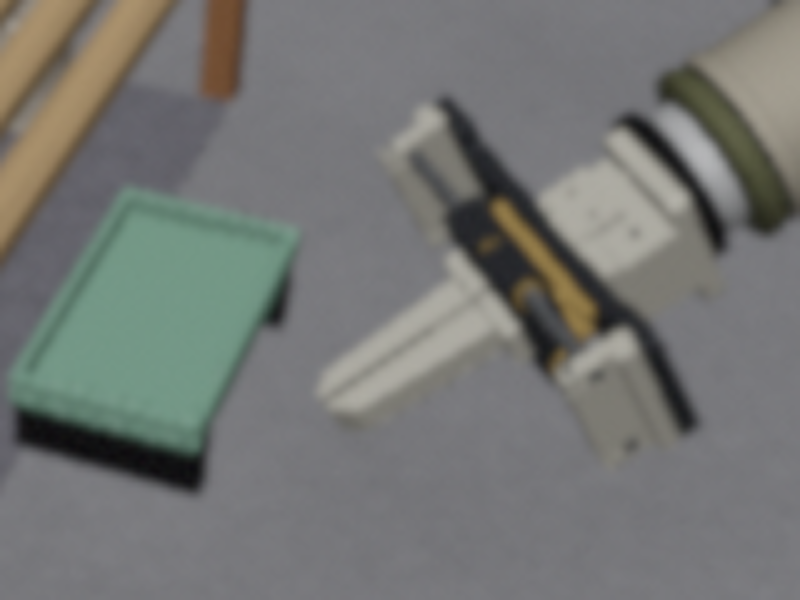

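The side view shows the closed fingertip at about (395,229), where the projection puts it, low in front of the open gap. The runners are at crop (20–200,490) and (280,300). I insert under the near edge.

Call:
step_arm --series '[[[0.032,0.052,0.051],[0,0,0],1],[[0.062,0.104,0.104],[0,0,0],1],[[0.085,0.143,0.144],[0,0,0],1],[[0.085,0.143,0.144],[0,0,0],1]]'

```text
time_s: 5.15
ee_pos: [417.3, -193.9, 107.5]
tool_rot: [-2.308, -0.844, -1.335]
wrist_force: [-0.7, 0.4, 1.1]
gripper_width: 0.0
```

Run:
```python
from st import *
s=show((545,-90,14,30,40))
c=bot.camera('side');i=c['img'][150:270,330:490,::-1]
cv2.imwrite('pics/s3.png',cv2.resize(i,None,fx=5,fy=5,interpolation=cv2.INTER_CUBIC))
```

```text
t 5.15 tip [540.63 -90.07  14.72] pitch 29.91682875759 psi 40.115742298092705 F [-0.68  0.36  1.14] w 0.04482230315438362 q [-0.93  0.31  2.15  1.18  1.21 -0.83]
(545, -90, 14, 30, 40) [0.005, 0.01, 0.013] [-0.001, -0.0, 0.001]
```

View pics/s3.png

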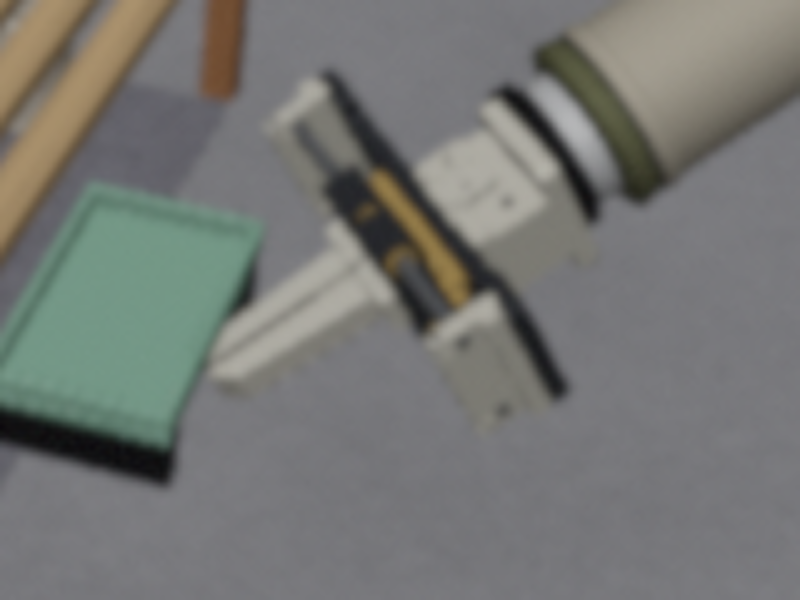

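The side view shows the tray pushed inwards: its near-left corner went from crop (200,490) to (170,485). The finger top caught the near edge before it got fully beneath. I measure the tray again.

Run:
```python
from st import *
c=bot.camera('top');pickle.dump(c,open('t2.pkl','wb'));i=c['img'][210:330,340:500,::-1]
cv2.imwrite('pics/t2.png',cv2.resize(i,None,fx=5,fy=5,interpolation=cv2.INTER_CUBIC))
```

```text
(no output)
```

View pics/t2.png

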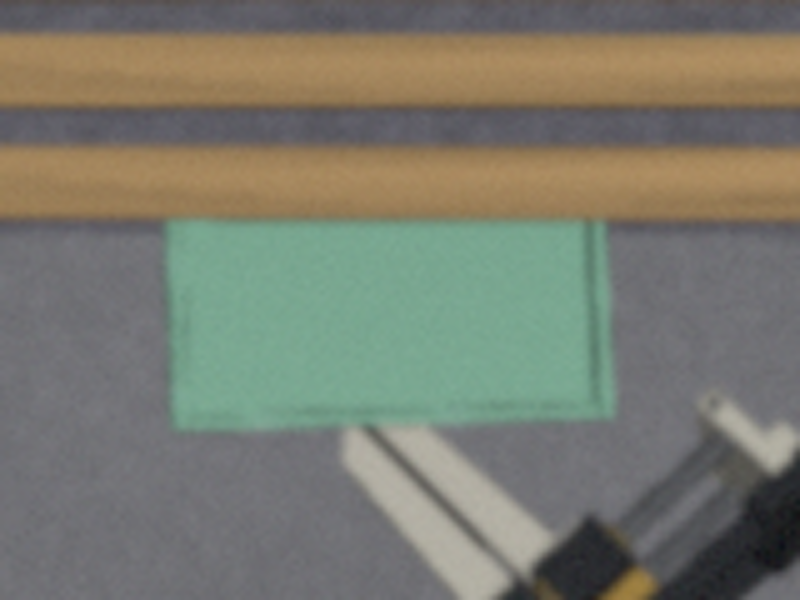

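Run:
```python
from st import *
T=pickle.load(open('t2.pkl','rb'))
s=show()
t,R=tipof(s)
pts=[t, t+R[:,0]*7.5, t-R[:,0]*7.5,t+R[:,1]*17.5,t-R[:,1]*17.5,t-84*R[:,2]]
print(np.array(pts)); print((proj(T,pts)-[340,210])*5)
g=lambda x,y:(340+x/5-.4,210+y/5-.4)
print(atz(T,g(178,430),48),atz(T,g(613,415),48))
for z in (15,25,35,45): print(z,atz(T,g(345,460),z),atz(T,g(370,428),z),atz(T,g(165,220),48))
```

```text
t 5.25 tip [539.74 -89.82  14.34] pitch 29.91067358849811 psi 40.128418930279906 F [0.45 0.8  0.75] w 0.5333835093875041 q [-0.93  0.31  2.15  1.18  1.21 -0.83]
[[ 539.74  -89.82   14.34]
 [ 542.6   -87.41   20.84]
 [ 536.88  -92.23    7.84]
 [ 551.02 -103.2    14.34]
 [ 528.47  -76.44   14.35]
 [ 484.07 -136.75   56.23]]
[[357.16 423.94]
 [353.08 416.61]
 [361.19 431.15]
 [393.79 391.02]
 [320.46 456.88]
 [524.51 592.01]]
[541.25 -22.85  48.  ] [ 542.56 -170.44   48.  ]
15 [527.91 -84.27  15.  ] [538.94 -93.51  15.  ] [612.8  -20.73  48.  ]
25 [528.46 -82.69  25.  ] [539.36 -91.81  25.  ] [612.8  -20.73  48.  ]
35 [529.01 -81.12  35.  ] [539.77 -90.12  35.  ] [612.8  -20.73  48.  ]
45 [529.56 -79.54  45.  ] [540.19 -88.43  45.  ] [612.8  -20.73  48.  ]
```

Run:
```python
from st import *
show((528,-84,17,20,35),(545,-84,14,20,35))
from kin import *
print(ik((530,-84,14),20,35),ik((545,-84,14),20,35))
```

```text
t 5.25 tip [539.74 -89.82  14.34] pitch 29.91067358849811 psi 40.128418930279906 F [0.45 0.8  0.75] w 0.5333835093875041 q [-0.93  0.31  2.15  1.18  1.21 -0.83]
(528, -84, 17, 20, 35) [-0.128, -0.111, -0.01] [-0.026, 0.055, 0.012]
(545, -84, 14, 20, 35) [-0.112, -0.067, 0.041] [-0.026, 0.055, 0.012]
(array([-1.01,  0.34,  2.4 ,  1.38,  1.27, -1.15]), np.float64(3.538542140712614e-11)) (array([-0.98,  0.35,  2.38,  1.41,  1.26, -1.14]), np.float64(2.0323841666148775e-13))
```

Call:
step_arm --series '[[[-0.128,-0.111,-0.01],[-0.026,0.055,0.012],1],[[-0.128,-0.111,-0.01],[-0.026,0.055,0.012],1],[[-0.128,-0.111,-0.01],[-0.026,0.055,0.012],1],[[-0.12,-0.09,0.015],[-0.026,0.055,0.012],1],[[-0.112,-0.067,0.041],[-0.026,0.055,0.012],1],[[-0.112,-0.067,0.041],[-0.026,0.055,0.012],1]]'

```text
time_s: 6.0
ee_pos: [403.1, -184.6, 78.1]
tool_rot: [-2.217, -0.701, -1.552]
wrist_force: [0.2, -0.6, 0.3]
gripper_width: 0.6
```

Run:
```python
from st import *
c=bot.camera('top');pickle.dump(c,open('t3.pkl','wb'));i=c['img'][210:330,340:500,::-1]
cv2.imwrite('pics/t3.png',cv2.resize(i,None,fx=5,fy=5,interpolation=cv2.INTER_CUBIC))
show()
```

```text
t 6.05 tip [545.74 -84.08  14.12] pitch 20.038103722326234 psi 35.00626761312926 F [-0.52  1.03  0.77] w 0.5197533322467252 q [-0.98  0.44  2.18  1.37  1.28 -1.02]
```

View pics/t3.png

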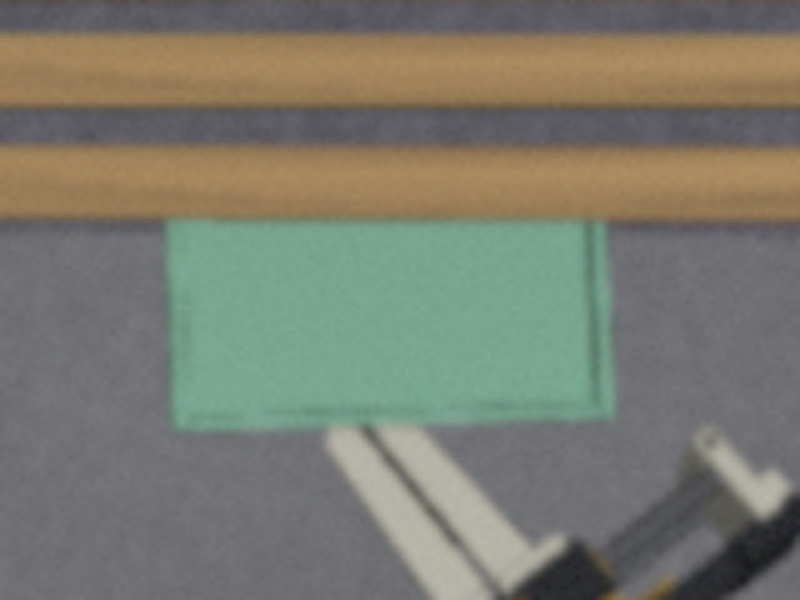

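Fingertips are now under the near edge: the finger vanishes under the rim at crop (330–430,428), and the tray hasn't moved. I work out the arc.

Run:
```python
from st import *
from kin import ik
L=[(547,-84,21,20,35),(551,-84,28,20,35),(556,-84,36,20,34),(561,-84,42,20,34),(566,-84,48,19,33),(571,-84,53,18,33),(577,-84,57,17,32)]
show(*L)
for a in L[::3]+[(604,-84,68,13,29),(620,-84,68,12,28)]: print(ik(a[:3],a[3],a[4]))
```

```text
t 6.05 tip [545.74 -84.08  14.12] pitch 20.038103722326234 psi 35.00626761312926 F [-0.52  1.03  0.77] w 0.5197533322467252 q [-0.98  0.44  2.18  1.37  1.28 -1.02]
(547, -84, 21, 20, 35) [0.027, 0.003, -0.005] [-0.0, 0.0, 0.0]
(551, -84, 28, 20, 35) [0.058, 0.012, -0.003] [-0.0, 0.0, 0.0]
(556, -84, 36, 20, 34) [0.093, 0.011, 0.002] [-0.005, 0.0, 0.002]
(561, -84, 42, 20, 34) [0.121, 0.023, 0.009] [-0.005, 0.0, 0.002]
(566, -84, 48, 19, 33) [0.137, 0.022, 0.017] [-0.011, 0.006, 0.004]
(571, -84, 53, 18, 33) [0.148, 0.033, 0.026] [-0.011, 0.011, 0.004]
(577, -84, 57, 17, 32) [0.157, 0.034, 0.04] [-0.016, 0.017, 0.006]
(array([-0.98,  0.33,  2.38,  1.41,  1.26, -1.11]), np.float64(6.547200834944251e-14))
(array([-0.95,  0.26,  2.38,  1.43,  1.25, -1.05]), np.float64(1.1667741495435987e-13))
(array([-0.93,  0.27,  2.39,  1.51,  1.27, -1.07]), np.float64(1.5718801687723745e-13))
(array([-0.88,  0.32,  2.38,  1.64,  1.29, -1.12]), np.float64(1.7414386079700345e-13))
(array([-0.85,  0.35,  2.36,  1.69,  1.28, -1.14]), np.float64(1.4857498308511773e-12))
```

First stage: lift to about 15–20° only, then look.

Call:
step_arm --series '[[[0.027,0.003,-0.005],[0,0,0],1],[[0.058,0.012,-0.003],[0,0,0],1],[[0.093,0.011,0.002],[-0.005,0,0.002],1],[[0.121,0.023,0.009],[-0.005,0,0.002],1],[[0.121,0.023,0.009],[-0.005,0,0.002],1]]'

```text
time_s: 6.68
ee_pos: [415.8, -182.0, 105.9]
tool_rot: [-2.229, -0.682, -1.561]
wrist_force: [-0.8, 0.0, -1.7]
gripper_width: 0.3
```

```bash
cat > look.py <<'E'
from st import *
import sys
def look(tag):
    s=bot.camera('side');t=bot.camera('top');pickle.dump((s,t),open(tag+'.pkl','wb'))
    a=cv2.resize(s['img'][130:270,290:450,::-1],None,fx=2.5*1,fy=2.5,interpolation=cv2.INTER_CUBIC)
    b=cv2.resize(t['img'][190:330,340:500,::-1],None,fx=2.5,fy=2.5,interpolation=cv2.INTER_CUBIC)
    cv2.imwrite(f'pics/{tag}.png',np.hstack([a,b]))
E
python3 - <<'E'
from look import *
look('a1');show()
E
```

```text
t 6.775 tip [560.34 -84.2   41.53] pitch 20.030063934977147 psi 33.98732432086256 F [-1.6   0.42 -1.21] w 0.6500696209010791 q [-0.95  0.35  2.2   1.39  1.27 -0.95]
```

View pics/a1.png

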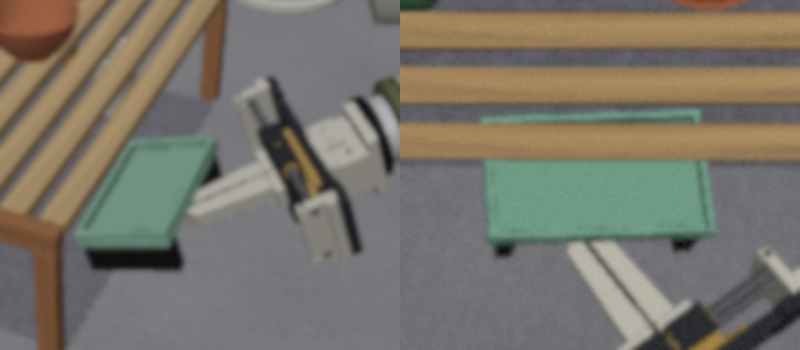

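Run:
```python
from look import *
s,t=pickle.load(open('a1.pkl','rb'))
S=lambda x,y:(290+x/2.5-.3,130+y/2.5-.3);T=lambda x,y:(340+(x-400)/2.5-.3,190+y/2.5-.3)
print(tri(t,T(490,242),s,S(178,237)),tri(t,T(714,234),s,S(217,140)))
print('far rim',[atz(t,T(484,120),z) for z in(20,35,48)],[atz(t,T(700,110),z) for z in(20,35,48)])
# model check
for th in(15,20,25):
    c,n=np.cos(np.radians(th)),np.sin(np.radians(th))
    f=lambda x,z:(x*c+z*n,-x*n+z*c)
    print(th,'near rim',f(-88,48),'far rim',f(0,48),'near runner bottom',f(-88,0))
```

```text
[552.35 -23.99  67.83] [ 557.7  -171.34   66.91]
far rim [array([642.48, -25.23,  20.  ]), array([641.18, -23.95,  35.  ]), array([640.06, -22.83,  48.  ])] [array([ 645.47, -178.53,   20.  ]), array([ 644.12, -174.39,   35.  ]), array([ 642.95, -170.81,   48.  ])]
15 near rim (np.float64(-72.57815854851701), np.float64(69.14051563089711)) far rim (np.float64(12.423314164920995), np.float64(46.36443966187528)) near runner bottom (np.float64(-85.001472713438), np.float64(22.776075969021825))
20 near rim (np.float64(-66.27598374952784), np.float64(75.20301841038246)) far rim (np.float64(16.4169668796321), np.float64(45.105245797723605)) near runner bottom (np.float64(-82.69295062915994), np.float64(30.097772612658847))
25 near rim (np.float64(-59.469408695671625), np.float64(80.69318081094075)) far rim (np.float64(20.285676563553572), np.float64(43.502773777759195)) near runner bottom (np.float64(-79.7550852592252), np.float64(37.19040703318155))
```

Tray at about 15°, pivoting at x≈629 without sliding (the near rim triangulates to z≈67). Continue to about 45°.

Run:
```python
from st import *
show((566,-84,48,19,33),(571,-84,53,18,33),(577,-84,57,17,32),(583,-84,60,16,31),(589,-84,63,15,30),(596,-84,66,14,29),(604,-84,68,13,28))
```

```text
t 6.775 tip [560.34 -84.2   41.53] pitch 20.030063934977147 psi 33.98732432086256 F [-1.6   0.42 -1.21] w 0.6500696209010791 q [-0.95  0.35  2.2   1.39  1.27 -0.95]
(566, -84, 48, 19, 33) [0.018, -0.0, 0.009] [-0.005, 0.006, 0.002]
(571, -84, 53, 18, 33) [0.029, 0.011, 0.018] [-0.005, 0.011, 0.002]
(577, -84, 57, 17, 32) [0.038, 0.012, 0.033] [-0.01, 0.017, 0.003]
(583, -84, 60, 16, 31) [0.043, 0.013, 0.048] [-0.016, 0.022, 0.005]
(589, -84, 63, 15, 30) [0.049, 0.013, 0.065] [-0.021, 0.028, 0.007]
(596, -84, 66, 14, 29) [0.055, 0.016, 0.085] [-0.027, 0.033, 0.008]
(604, -84, 68, 13, 28) [0.06, 0.021, 0.11] [-0.032, 0.039, 0.009]
```

Call:
step_arm --series '[[[0.018,0,0.009],[-0.005,0.006,0.002],1],[[0.029,0.011,0.018],[-0.005,0.011,0.002],1],[[0.038,0.012,0.033],[-0.01,0.017,0.003],1],[[0.043,0.013,0.048],[-0.016,0.022,0.005],1],[[0.049,0.013,0.065],[-0.021,0.028,0.007],1],[[0.049,0.013,0.065],[-0.021,0.028,0.007],1]]'

```text
time_s: 7.52
ee_pos: [433.4, -173.4, 110.9]
tool_rot: [-2.191, -0.584, -1.682]
wrist_force: [-1.5, -0.8, -0.3]
gripper_width: 0.4
```

Run:
```python
from look import *
look('a2');show((594,-84,66,14,29),(600,-84,68,13,29),(606,-84,69,12,28),(612,-84,70,12,28),(618,-84,70,12,28))
```

```text
t 7.625 tip [588.89 -83.69  62.89] pitch 14.991375774351978 psi 30.03073158238292 F [-1.07  0.48 -1.62] w 0.28914232378193244 q [-0.91  0.37  2.2   1.55  1.28 -0.98]
(594, -84, 66, 14, 29) [0.004, -0.002, 0.013] [-0.006, 0.006, 0.001]
(600, -84, 68, 13, 29) [0.004, 0.01, 0.032] [-0.006, 0.011, 0.001]
(606, -84, 69, 12, 28) [0.0, 0.01, 0.052] [-0.011, 0.017, 0.002]
(612, -84, 70, 12, 28) [0.009, 0.022, 0.071] [-0.011, 0.017, 0.002]
(618, -84, 70, 12, 28) [0.015, 0.034, 0.091] [-0.011, 0.017, 0.002]
```

View pics/a2.png

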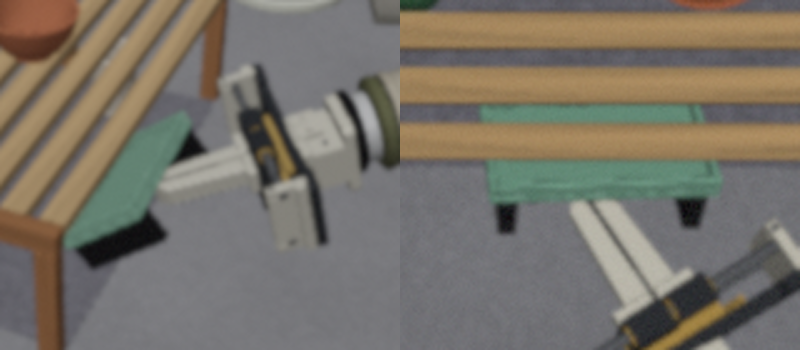

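Run:
```python
from look import *
s,t=pickle.load(open('a2.pkl','rb'))
S=lambda x,y:(290+x/2.5-.3,130+y/2.5-.3);T=lambda x,y:(340+(x-400)/2.5-.3,190+y/2.5-.3)
print(tri(t,T(720,182),s,S(187,113)), tri(t,T(492,190),s,S(142,213)))
for y in(225,):print('runner tip',[atz(t,T(692,y),z) for z in(45,50,55)],[atz(t,T(507,232),z) for z in(45,50,55)])
for th in(30,35,40,45):
    c,n=np.cos(np.radians(th)),np.sin(np.radians(th))
    f=lambda x,z:(629+x*c+z*n,-x*n+z*c)
    print(th,'near rim',f(-88,48),'near runner bottom',f(-88,0),f(-88,32))
```

```text
[ 590.   -170.77   89.81] [586.   -25.19  83.26]
runner tip [array([ 564.6 , -162.52,   45.  ]), array([ 564.65, -161.2 ,   50.  ]), array([ 564.7 , -159.88,   55.  ])] [array([563.09, -36.27,  45.  ]), array([563.15, -35.75,  50.  ]), array([563.21, -35.24,  55.  ])]
30 near rim (np.float64(576.7897644669694), np.float64(85.56921938165306)) near runner bottom (np.float64(552.7897644669694), np.float64(43.99999999999999)) (np.float64(568.7897644669694), np.float64(71.71281292110203))
35 near rim (np.float64(584.446289047419), np.float64(89.79402452476366)) near runner bottom (np.float64(556.9146201025687), np.float64(50.47472639889205)) (np.float64(575.2690660658022), np.float64(76.68759181613979))
40 near rim (np.float64(592.4418942704838), np.float64(93.33544292212639)) near runner bottom (np.float64(561.5880890055299), np.float64(56.56530965241545)) (np.float64(582.1572925154992), np.float64(81.07873183222274))
45 near rim (np.float64(600.7157287525381), np.float64(96.16652224137046)) near runner bottom (np.float64(566.7746032555838), np.float64(62.22539674441617)) (np.float64(589.4020202535532), np.float64(84.85281374238569))
```

Run:
```python
from look import *
from kin import ik
show((594,-84,65,14,29),(600,-84,68,13,28),(606,-84,69.5,12,28),(612,-84,71,11,27),(617,-84,71.5,11,26),(622,-84,71.5,10,26))
print(ik((622,-84,71.5),10,26))
```

```text
t 7.625 tip [588.89 -83.69  62.89] pitch 14.991375774351978 psi 30.03073158238292 F [-1.07  0.48 -1.62] w 0.28914232378193244 q [-0.91  0.37  2.2   1.55  1.28 -0.98]
(594, -84, 65, 14, 29) [-0.0, -0.002, 0.015] [-0.006, 0.006, 0.001]
(600, -84, 68, 13, 28) [0.004, -0.002, 0.032] [-0.011, 0.011, 0.002]
(606, -84, 69.5, 12, 28) [0.002, 0.01, 0.051] [-0.011, 0.017, 0.002]
(612, -84, 71, 11, 27) [0.0, 0.009, 0.071] [-0.016, 0.022, 0.003]
(617, -84, 71.5, 11, 26) [0.007, 0.006, 0.088] [-0.022, 0.022, 0.004]
(622, -84, 71.5, 10, 26) [-0.001, 0.016, 0.106] [-0.022, 0.028, 0.004]
(array([-0.84,  0.37,  2.38,  1.76,  1.31, -1.18]), np.float64(1.8408389152757858e-13))
```

Call:
step_arm --series '[[[0,-0.002,0.015],[-0.006,0.006,0.001],1],[[0.004,-0.002,0.032],[-0.011,0.011,0.002],1],[[0.002,0.01,0.051],[-0.011,0.017,0.002],1],[[0,0.009,0.071],[-0.016,0.022,0.003],1],[[0,0.009,0.071],[-0.016,0.022,0.003],1]]'

```text
time_s: 8.25
ee_pos: [449.5, -166.8, 106.2]
tool_rot: [-2.157, -0.519, -1.777]
wrist_force: [-0.3, -0.5, 0.4]
gripper_width: 0.3
```

Run:
```python
from look import *
look('a3');show((617,-84,71.5,11,26),(622,-84,71.5,10,26))
```

```text
t 8.35 tip [611.87 -83.82  70.77] pitch 11.034287753223627 psi 27.08179656104321 F [0.18 0.94 0.51] w 0.34461967344707095 q [-0.87  0.43  2.19  1.68  1.29 -1.04]
(617, -84, 71.5, 11, 26) [0.006, -0.004, 0.017] [-0.006, 0.0, 0.001]
(622, -84, 71.5, 10, 26) [-0.004, 0.005, 0.035] [-0.006, 0.006, 0.001]
```

View pics/a3.png

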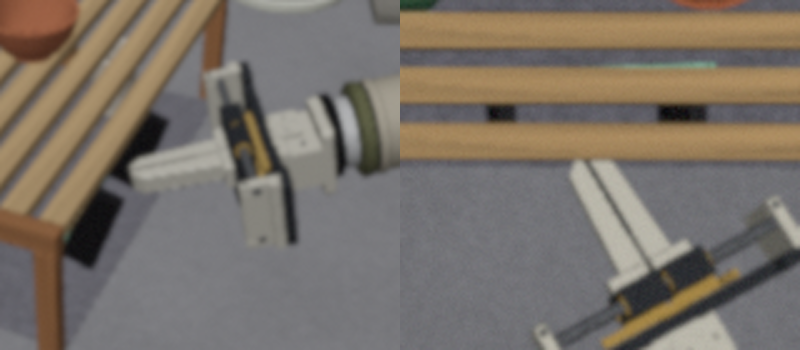

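Run:
```python
from look import *
s,t=pickle.load(open('a3.pkl','rb'))
im=cv2.resize(t['img'][190:270,350:490,::-1],None,fx=5.7,fy=5.7,interpolation=cv2.INTER_CUBIC)
cv2.imwrite('pics/a3t.png',im)
im=cv2.resize(s['img'][160:250,300:400,::-1],None,fx=6,fy=6,interpolation=cv2.INTER_CUBIC)
cv2.imwrite('pics/a3s.png',im)
T=lambda x,y:(340+(x-400)/2.5-.3,190+y/2.5-.3)
print(atz(t,T(716,62),88),atz(t,T(615,68),88))
```

```text
[ 670.47 -171.76   88.  ] [ 668.31 -105.8    88.  ]
```

View pics/a3t.png

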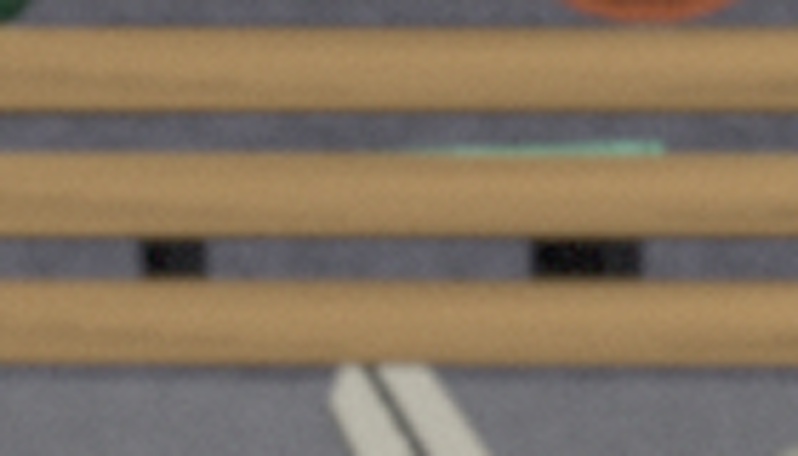

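View pics/a3s.png

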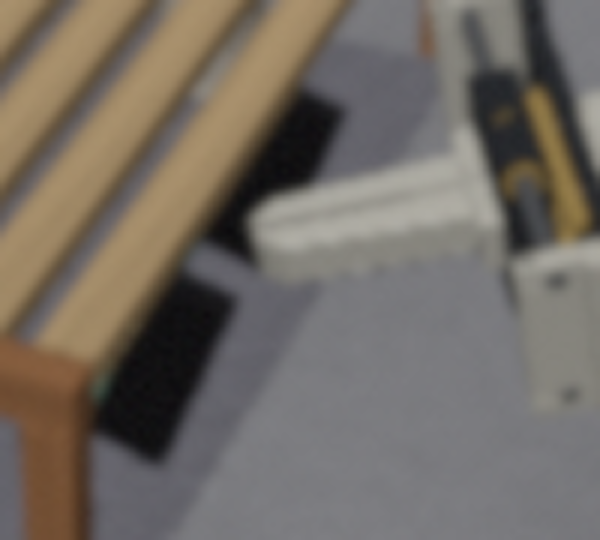

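Run:
```python
from look import *
s,t=pickle.load(open('a3.pkl','rb'))
S=lambda x,y:(300+x/6-.4,160+y/6-.4)
print('cam',-s['R'].T@s['t'])
print('bottom left',atz(s,S(157,463),0),atz(s,S(100,430),0),'bottom right runner',atz(s,S(250,262),0))
for p in((235,298),(190,270),(343,108)): print('top',p,atz(s,S(*p),88))
# predicted projection for pivot face x=px, upright
for px in(621,629):
    for y in(-22,-34,-160,-172):
        print(px,y,((proj(s,[(px,y,0),(px,y,88),(px+32,y,0)])-[300,160])*6).round())
```

```text
cam [356.55 661.21 690.77]
bottom left [629.76 -31.04   0.  ] [657.02 -40.39   0.  ] bottom right runner [ 638.73 -158.74    0.  ]
top (235, 298) [600.73 -33.1   88.  ]
top (190, 270) [621.28 -42.1   88.  ]
top (343, 108) [ 601.94 -157.28   88.  ]
621 -22 [[167. 482.]
 [168. 301.]
 [ 89. 460.]]
621 -34 [[179. 461.]
 [180. 281.]
 [101. 441.]]
621 -160 [[289. 268.]
 [296.  91.]
 [216. 250.]]
621 -172 [[299. 251.]
 [306.  75.]
 [226. 233.]]
629 -22 [[148. 476.]
 [147. 296.]
 [ 70. 455.]]
629 -34 [[159. 456.]
 [159. 276.]
 [ 82. 435.]]
629 -160 [[271. 263.]
 [277.  87.]
 [198. 246.]]
629 -172 [[281. 246.]
 [287.  71.]
 [208. 229.]]
```

The two pictures disagree, with the side one at about 71° and the top one at about 84°. They were 0.05 s apart, so the tray was falling to its standing position between them. I look again.

Run:
```python
from look import *
s=bot.camera('side');t=bot.camera('top');pickle.dump((s,t),open('a4.pkl','wb'))
cv2.imwrite('pics/a4.png',np.vstack([cv2.resize(s['img'][160:250,300:400,::-1],(400,360),interpolation=cv2.INTER_CUBIC)]))
cv2.imwrite('pics/a4t.png',cv2.resize(t['img'][190:270,350:490,::-1],None,fx=5.7,fy=5.7,interpolation=cv2.INTER_CUBIC))
show()
```

```text
t 8.45 tip [611.89 -84.08  70.94] pitch 11.03112013227979 psi 27.05820064966961 F [-0.81 -0.37  0.4 ] w 0.6927323691631184 q [-0.87  0.43  2.19  1.68  1.29 -1.04]
```

View pics/a4.png

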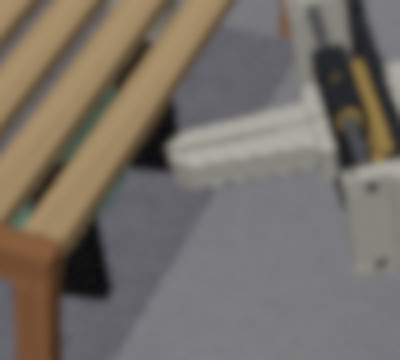

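View pics/a4t.png

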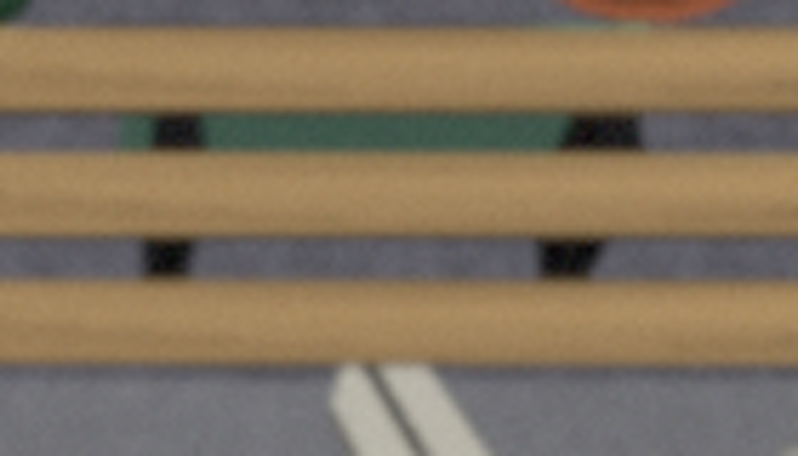

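The tray has carried past 90° by its own momentum. I look once more.

Run:
```python
from look import *
for _ in range(3): bot.camera('side')
s=bot.camera('side');t=bot.camera('top');pickle.dump((s,t),open('a5.pkl','wb'))
cv2.imwrite('pics/a5.png',np.hstack([cv2.resize(s['img'][150:270,260:400,::-1],(420,360),interpolation=cv2.INTER_CUBIC),cv2.resize(t['img'][130:250,350:490,::-1],(420,360),interpolation=cv2.INTER_CUBIC)])[:,:800])
show()
```

```text
t 8.7 tip [611.89 -84.15  71.  ] pitch 11.026553324047036 psi 27.045590114061472 F [-0.21  0.19  0.85] w 0.45826140820859806 q [-0.87  0.43  2.19  1.68  1.29 -1.04]
```

View pics/a5.png

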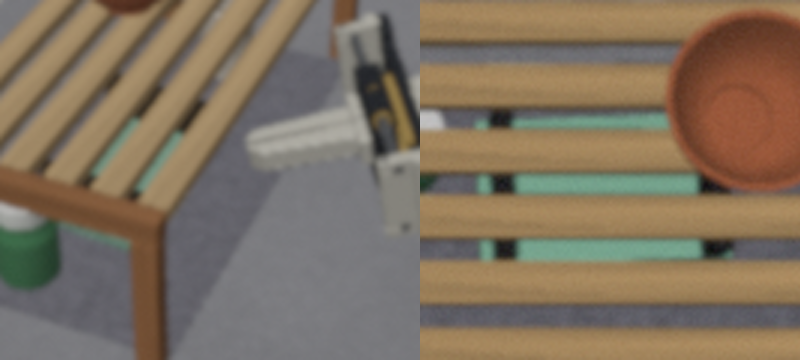

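The tray lies upside down under the shelf, runners up (black at top crop (500,185) and (715,185)). I retract the arm and verify.

Call:
step_arm --series '[[[0,0,-0.15],[0,0,0],1],[[0,0,-0.35],[0,0,0],1],[[0.1,0,-0.4],[0,0,0],1],[[0.3,0,-0.4],[0,0,0],1],[[0.3,0,-0.4],[0,0,0],1]]'

```text
time_s: 9.32
ee_pos: [375.5, -206.8, 203.2]
tool_rot: [-2.159, -0.528, -1.785]
wrist_force: [0.4, -0.3, -0.3]
gripper_width: 1.0
```

Run:
```python
from look import *
show()
s=bot.camera('side');t=bot.camera('top');pickle.dump((s,t),open('a6.pkl','wb'))
cv2.imwrite('pics/a6t.png',cv2.resize(t['img'][120:260,300:600,::-1],None,fx=2.6,fy=2.6,interpolation=cv2.INTER_CUBIC))
cv2.imwrite('pics/a6s.png',cv2.resize(s['img'][100:290,210:410,::-1],None,fx=3.1,fy=3.1,interpolation=cv2.INTER_CUBIC))
for n,c in(('side',s),('top',t)):
    for q in('tray','cup','jar','bowl'):
        r=bot.spot_in(c,q);print(n,q,[(x['score'],x['rect']) for x in r[:1]])
```

```text
t 9.325 tip [ 538.36 -124.17  167.8 ] pitch 10.962598250041854 psi 26.91855478217266 F [ 0.43 -0.27 -0.31] w 0.9747589076046349 q [-1.09  0.06  2.33  1.44  1.43 -0.82]
side tray [(0.78, [280.2, 186.3, 323.7, 233.9])]
side cup [(0.7, [271.3, 178.0, 326.8, 231.7])]
side jar [(0.58, [256.6, 219.2, 281.9, 244.4])]
side bowl [(0.73, [281.6, 122.9, 320.4, 154.9])]
top tray [(0.6, [368.1, 167.2, 450.4, 221.6])]
top cup [(0.58, [506.8, 188.8, 543.9, 213.2])]
top jar [(0.59, [332.5, 165.8, 360.9, 192.0])]
top bowl [(0.68, [429.8, 137.6, 493.8, 194.0])]
```

View pics/a6t.png

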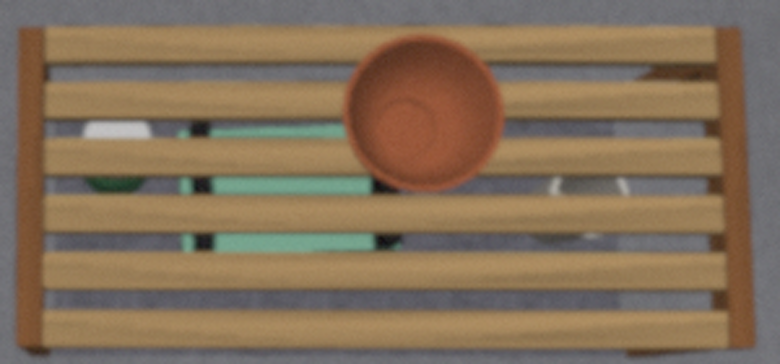

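View pics/a6s.png

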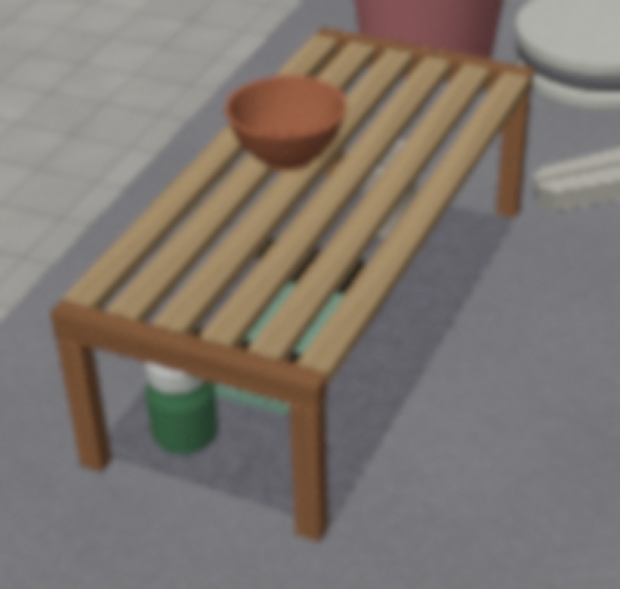

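Run:
```python
from look import *
s,t=pickle.load(open('a6.pkl','rb'))
T=lambda x,y:(300+x/2.6-.3,120+y/2.6-.3)
fl=atz(t,T(182,130),16);nr=atz(t,T(402,249),16)
sx=np.array([np.cos(-.026),np.sin(-.026)]);o=np.array([610.5,86])
for n,p in(('far-left',fl),('near-right',nr)): print(n,p,'shelf x',(p[:2]-o)@sx)
S=lambda x,y:(210+x/3.1-.3,100+y/3.1-.3)
print('side lower left edge of rim',atz(s,S(215,385),16),atz(s,S(288,402),16))
# predicted flat tray: near-left edge candidates
for xn in (665,670,675,680):
    c=[(xn,-23,16),(xn,-173,16),(xn+88,-23,16),(xn+88,-173,16)]
    print(xn,'top',((proj(t,c)-[300,120])*2.6).round().tolist())
```

```text
far-left [766.41 -23.3   16.  ] shelf x 158.69499502836044
near-right [ 678.81 -171.6    16.  ] shelf x 74.98636589867563
side lower left edge of rim [739.48 -16.19  16.  ] [681.34 -18.71  16.  ]
665 top [[186.0, 274.0], [404.0, 268.0], [181.0, 148.0], [398.0, 142.0]]
670 top [[186.0, 267.0], [404.0, 261.0], [181.0, 141.0], [398.0, 135.0]]
675 top [[185.0, 260.0], [404.0, 254.0], [181.0, 134.0], [397.0, 128.0]]
680 top [[185.0, 252.0], [403.0, 246.0], [181.0, 127.0], [397.0, 121.0]]
```

```bash
python3 -c "
from workcell import bot
print(bot.sign_off())"
```

```text
the job is handed in; nothing more can be done
None
```

The tray is upside down, flat on the bench and wholly under the shelf, with its runners up. The job was handed in at about 9.4 s of the 38 s.

**How it went:** I slid the closed fingers at a shallow angle under the tray's near edge. Then I lifted that edge along an arc about the tray's far lower edge. Past its balance point the tray fell through 90° and on over by its own momentum, so the push I had planned was not needed. I then drew the arm clear.

**Last checks:**
- **Tray position:** it spans about 75 to 160 mm of the shelf's 192 mm depth. The measured depth of 88 mm fits it lying flat, though I did not measure its tilt directly.
- **Cup, jar and bowl:** the detections put all three within 2 to 3 pixels of where they started. The one exception was the cup in the side view. The network reported the tray's spot there with a score of 0.70, but the top view shows the cup in place.
- **Arm:** it is clear of everything. Every wrist-force reading I took was under about 2.5 N, but they came only between moves. I saw no contact with the shelf in any picture.

**What did not go to plan:**
- **Pushed inwards:** my first insertion went too deep and pushed the tray about 16 mm inwards before I corrected the angle.
- **Free fall:** the final turn from about 56° was a free fall I did not control. Pictures caught it at about 71° and 84° and then past 90°, so it went through the tipped-up stage.

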